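Stand the bench tablet on its kickstand and keep hold of it

TASK

Flip the kickstand of the tablet lying on its screen out over centre until it snaps open, then take the tablet by its top handle and stand it up where it lies, bottom edge and kickstand foot both on the bench. It tips easily and a colleague opposite is about to tap the screen, so finish while still holding the handle, keeping it upright. Do not drop the tablet, and leave everything else where it is.

Things in the scene. Friction and masses are not known exactly. Their poses are not given: they have to be found in the camera images.
- tablet: White tablet, grey corner bumpers, 140 (bottom to top edge) x 220 x 20 mm, 0.6 kg. Starts flat on its screen, bottom edge towards the robot. Origin: centre of the screen face. x: bottom to top edge; y: width; z: out of the back (up at the start). Stood up, it leans on its kickstand 22 deg back past vertical: a turn of 112 deg, its top going up and over towards the robot. Let go earlier, it falls.
- handle (a point): Centre of the grey loop handle on the middle of the top edge: 52 mm wide along y, standing 30 mm beyond the edge, 12 mm thick, at mid thickness. At x 85, z 10 mm from the tablet's origin. Its two side bars (30 x 9 mm) can be pinched across the 52 mm; the tablet can then swivel about y between the pads.
- bottom_edge (a point): Middle of the bottom edge: 70 mm from the origin against x, 10 mm along z (mid thickness). 10 mm above the bench while the tablet lies, about 4 mm when it stands.
- kickstand (a joint): Kickstand angle, rad: 0 folded flat on the back, 0.80 open at its stop. An over-centre spring pushes it shut below about 0.36 rad and open above, with up to 0.15 N m, so it snaps to either end; 2 N at the foot opens it. Standing, the stop carries the load.
- kick_foot (a point): Centre of the black rubber foot on the kickstand's free end: 44 mm along y, 12 along the leg, 14 high; can be pinched across the 44 mm. Folded it lies on the back near the bottom edge, at x -62, z 28 mm from the tablet's origin (block z 21 to 35). It swings out in an arc about the hinge. About 8 mm up when the tablet stands.
- kick_hinge (a point): Middle of the kickstand's hinge, which runs along the tablet's y, at x 38, z 25 mm from its origin. The leg is a steel plate 40 mm wide, 3 mm thick; folded it points to the bottom edge; the foot's centre is 100 mm along the leg and 3 mm above it.
- table: The cream bench top, its upper face at z = 0.
- dish_a: Bystander: closed petri dish with dark red agar, 90 mm across, 15 mm high. Origin under its centre.
- dish_b: Bystander: closed petri dish with pale agar, 90 mm across, 15 mm high. Origin under its centre.
- media_bottle: Bystander: open glass media bottle, 70 mm across, 128 mm tall, dark red contents. Origin under its centre.
- bottle_cap: Bystander: blue screw cap lying mouth up, 44 mm across, 24 mm high. Origin under its centre.
- marker: Bystander: red-capped marker pen, 140 mm long, 13 mm thick, lying along its x. Origin under its middle.
- tip_box: Bystander: box of pipette tips with a clear lid, 85 x 122 mm, 67 mm high. Origin under its centre.

How it is judged:
By the outcome, as a careful person would: the job done as asked, in the order asked, and still so for the second after the job is handed in, while the arm keeps its last pose, push and grip.
It also fails if it takes over 58 s, if anything falls off the work surface, if the arm or the gripper's body presses on something with over 40 N, if the wrist force passes 120 N, or if a joint passes its speed limit or range.

ROBOT

A 6-joint arm with a two-finger parallel gripper is mounted at the origin on the work surface. World frame = base frame: x ahead of the robot, y to its left, z up, the work surface at z = 0. Lengths are in m, angles in rad, forces in N, time in s.
With the tool pointing down it reaches from about 0.25 to 0.775 m from the base axis. Payload 4 kg.
Tool frame: the origin (TCP) lies between the finger pads, 19 mm behind the fingertips; this is the grasp point; z points along the fingers, y is the direction in which the jaws open and shut (so a half turn about z gives the same grasp; the last joint's range is limited). The gripper opens to 94 mm and grips with 3 to 60 N. Pads are 16 mm wide; open, the fingers measure 119 mm over their backs; the gripper's body (75 mm by 177 mm) begins 78 mm behind the grasp point.
Start: joints at [1.105, 0.087, 1.371, -0, 1.684, -0.103], TCP at [0.195, 0.514, 0.224] pointing down, gripper open.
Joint ranges: [-3.1, 3.1], [-0.76, 2.03], [0.27, 2.55], [-1.08, 4.22], [0.17, 2.65], [-2.57, 2.57]. Speed limits (rad/s): [2.79, 2.79, 3.14, 3.14, 3.14, 3.14].

INTERFACE

Orientations are given as [roll, pitch, yaw] about the fixed x, y, z axes, in that order (R = Rz(yaw) Ry(pitch) Rx(roll)).
In Python, from bench import * gives the robot as it stands.
- The arm moves only by the tool step_arm, never from a script. Its argument "increments" is text: rows parted by semicolons, each of 6 numbers parted by spaces: the shift along the tool's x, y, z in cm, then the turn, a rotation vector about the tool's x, y, z in rad. A call has 1 to 5 rows; each row shifts and turns the commanded pose from where the row before left it, along the tool's axes as they then stand; what a row does not reach is not made up. A row lasts 1/10 s, in which the tool goes at most 50 mm and 8.59 degrees, less where a joint would pass 70% of its speed; a pose out of reach is approached as far as the arm can. A call is refused whole if a number of a shift passes 5 or a number of a turn 0.15, either way. A call with a gripper value outside its range is refused whole. "claw" is the gripper's target within -1 to 1 (shut at 1, half-way at 0, fully open at -1), set as the call begins (left out, the last holds). The fingers move at their own pace and stop on an object; the grip force is fixed at half the most. Time passes only in rows, so rows that do not move let the fingers close. It gives the time, the measured TCP pose, the force and the opening at its end, in the units of the state.
- get_obs(): the state, without advancing time (a new reading comes with each control period).
- snapshot(name): name is "scene" or "top"; returns the picture (384x512x3 uint8, red, green, blue); there is no depth.
- calibration(name): a dict with "camera_matrix" (3x3 intrinsics, pixels), "eye" and "orientation" of the camera in the world. Camera axes: x right, y up, looking along -z (the intrinsics and any distortion apply to the point x, -y, -z); pixel columns grow to the right and rows downward; lengths in m; the calibration is good to about 2 mm. A picture is of the moment at which its call begins. calibration takes no time and is no camera call.
- close_job(): hands the job in, once; it reports no verdict.
The state is a dict: "time": time; "joint_positions": joint angles; "qvel": joint speeds; "joint_torque": joint torques, N m; "tool_pos": TCP position; "ee_rot": TCP orientation; "wrist_force": force on the tool from outside, world axes, zero at the start; "wrist_torque": the same for the moment, N m; "width": finger opening in m.
Only numpy, scipy, OpenCV 4.12 (cv2) and the standard library are available. Lean on these libraries where they do the work, as an engineer would, in place of code of your own. Each camera call takes 0.05 s, during which the arm holds its last target. There are 200 camera calls.

## Working session

There is one attempt and no reset: what is moved stays moved. The work goes in short steps, Python scripts to look and compute and a tool call to move; the robot and the scene stay as the last step left them, time stands still between calls to the robot, and variables do not carry over. Pictures are saved under pics/ and viewed, about 8 in all and at most 12, crops included, and the job is handed in when it is done.

Besides the shell and the picture viewer there is one more tool, called after ">>>" in YAML: its name, and indented under it one key for each argument. step_arm: Moves the arm, as the interface text tells. Its arguments: {"type":"object","properties":{"increments":{"type":"string"},"claw":{"type":"number"}},"required":["increments"]}

```bash
mkdir -p pics; ls
python3 - <<'E'
from bench import *
import cv2
for n in("scene","top"):
    cv2.imwrite(f"pics/{n}0.png",snapshot(n)[:,:,::-1]); print(n,calibration(n))
print(get_obs())
E
```

```text
pics
scene {'camera_matrix': array([[402.32235074,   0.        , 255.09062445],
       [  0.        , 402.32235074, 186.79489845],
       [  0.        ,   0.        ,   1.        ]]), 'eye': array([ 0.98911047, -0.57503564,  0.6295753 ]), 'orientation': array([0.93238277, 0.0192334 , 0.59930137])}
top {'camera_matrix': array([[453.77052639,   0.        , 253.44766417],
       [  0.        , 453.77052639, 194.2114681 ],
       [  0.        ,   0.        ,   1.        ]]), 'eye': array([0.48336929, 0.06136316, 1.03254318]), 'orientation': array([ 0.08620617, -0.00230647, -1.57650651])}
{'time': 0.1, 'joint_positions': array([ 1.10489244e+00,  8.79139676e-02,  1.37204408e+00,  1.25244165e-05,
        1.68361656e+00, -1.03110972e-01]), 'qvel': array([-7.26872294e-05, -1.75121699e-03, -2.98095041e-03, -1.01060600e-03,
       -1.57434954e-03,  1.99319524e-03]), 'joint_torque': array([ 1.95233144e-03, -3.41253519e+01, -3.03302550e+01,  7.20432610e-02,
        3.03772150e-02, -8.60901196e-05]), 'tool_pos': array([0.19499479, 0.51380206, 0.22323318]), 'ee_rot': array([-3.13962251e+00, -2.16379812e-04,  2.77880092e+00]), 'wrist_force': array([ 0.6282953 , -0.32288743,  0.28181702]), 'wrist_torque': array([ 4.14442788e-03, -8.31703663e-03, -7.36695135e-05]), 'width': 0.09399604387879743}
```

View pics/top0.png

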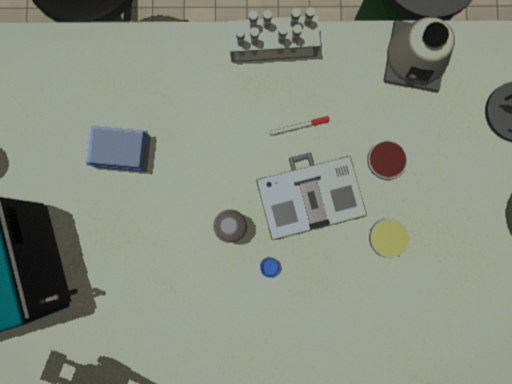

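View pics/scene0.png

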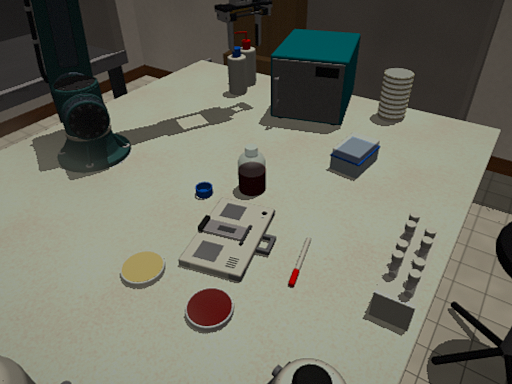

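```bash
cat > h.py <<'E'
import numpy as np,cv2
from scipy.spatial.transform import Rotation as R
from bench import *
def cam(n):
    c=calibration(n); return c["camera_matrix"],np.array(c["eye"]),R.from_euler('xyz',c["orientation"]).as_matrix()
def px2w(n,u,v,z):
    K,e,M=cam(n); d=M@(np.diag([1,-1,-1])@np.linalg.inv(K)@[u,v,1]); return e+d*(z-e[2])/d[2]
def w2px(n,p):
    K,e,M=cam(n); q=K@(np.diag([1,-1,-1])@M.T@(np.array(p)-e)); return q[:2]/q[2]
E
python3 - <<'E'
import cv2
i=cv2.imread('pics/top0.png')[140:290,205:405]
cv2.imwrite('pics/crop1.png',cv2.resize(i,None,fx=4,fy=4,interpolation=cv2.INTER_CUBIC))
E
```

```text
(no output)
```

View pics/crop1.png

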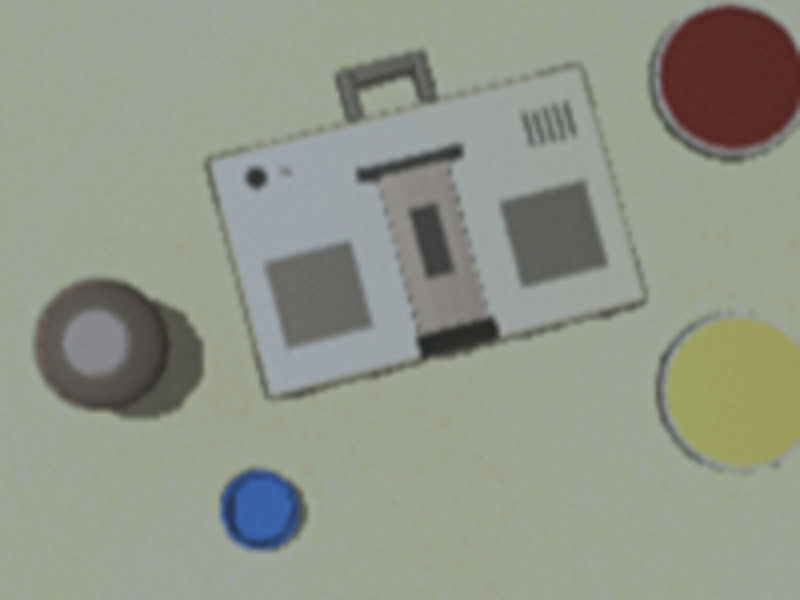

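Run:
```python
from h import *
f=lambda u,v,z:px2w("top",205+(u+.5)/4-.5,140+(v+.5)/4-.5,z)
TL,TR,BR,BL=[f(*c,.02) for c in [(209,158),(581,64),(645,300),(272,397)]]
o=(TL+TR+BR+BL)/4; print(o,np.linalg.norm(TL-BL),np.linalg.norm(TL-TR))
a=(TL+TR-BL-BR)/2; b=(TL+BL-TR-BR)/2; yx=np.arctan2(a[1],a[0]); yy=np.arctan2(-b[0],b[1]); print(yx,yy)
yaw=(yx*140+yy*220)/360; o[2]=0
# scene-image cross-check
M=R.from_euler('z',yaw).as_matrix()
T=lambda p:o+M@np.array(p)
for n,p in dict(handle=(.085,0,.01),hend=(.1,0,.01),foot=(-.062,0,.028),footfront=(-.068,0,.028),hinge=(.038,0,.025),bot=(-.07,0,.01),TLc=(.07,.11,.02),BRc=(-.07,-.11,.02)).items(): print(n,T(p),w2px("scene",T(p)),(w2px("top",T(p))-[205,140])*4)
for n,u,v,z in [("cap",262,508,.024),("bottle",98,342,.128),("yel",738,392,.015),("red",730,77,.015)]: print(n,f(u,v,z))
```

```text
[ 0.56417809 -0.07117212  0.02      ] 0.13805914289209587 0.2166774220870429
0.24458048864093493 0.24542361898708961
handle [ 0.64663779 -0.05054693  0.01      ] [266.61215505 244.03319441] [384.62134112  84.66649116]
hend [ 0.6611895 -0.0469072  0.01     ] [273.19272673 245.65646079] [377.85940351  59.4202138 ]
foot [ 0.50403101 -0.08621637  0.028     ] [204.68405511 223.00671767] [456.44682595 334.64594963]
footfront [ 0.49821033 -0.08767226  0.028     ] [202.28064289 222.4248775 ] [459.27314042 345.18922182]
hinge [ 0.60104242 -0.06195145  0.025     ] [246.18975347 234.05517923] [409.10180767 161.07887739]
bot [ 0.4962701  -0.08815756  0.01      ] [202.26061774 228.15924109] [455.45910389 349.14538878]
TLc [0.60539466 0.05252588 0.02      ] [275.72252089 208.35876257] [204.12748027 155.51910788]
BRc [ 0.52296151 -0.19487011  0.02      ] [178.00490027 258.81889371] [648.35153033 299.86333074]
cap [0.41035857 0.02275115 0.024     ]
bottle [0.50008261 0.10755698 0.128     ]
yel [ 0.47228131 -0.24401024  0.015     ]
red [ 0.6500466 -0.2450666  0.015    ]
```

>>> step_arm:
  increments: "-3.34 -3.01 0 0 0 0;-3.34 -3.01 0 0 0 0;-3.34 -3.01 0 0 0 0;-3.34 -3.01 0 0 0 0;-3.34 -3.01 0 0 0 0"
  claw: -1

```text
time: 0.6
tool_pos: [0.2981, 0.3125, 0.2238]
ee_rot: [-3.141, -0.0, 2.779]
wrist_force: [0.8, 0.5, -0.0]
width: 0.0941
```

>>> step_arm:
  increments: "-3.34 -3.01 0 0 0 0;-3.34 -3.01 0 0 0 0;-3.34 -3.01 0 0 0 0;-3.34 -3.01 0 0 0 0;-3.34 -3.01 0 0 0 0"

```text
time: 1.1
tool_pos: [0.4008, 0.1125, 0.224]
ee_rot: [3.141, -0.0, 2.779]
wrist_force: [0.6, -0.2, 0.0]
width: 0.0937
```

>>> step_arm:
  increments: "-3.34 -3.01 0 0 0 0;-3.34 -3.01 0 0 0 0;-3.34 -3.01 0 0 0 0;-3.34 -3.01 0 0 0 0;-3.34 -3.01 0 0 0 0"

```text
time: 1.6
tool_pos: [0.5036, -0.0875, 0.2238]
ee_rot: [3.141, -0.001, 2.778]
wrist_force: [0.9, 0.3, 0.6]
width: 0.0939
```

>>> step_arm:
  increments: "0 0 0 0 0 0.149;0 0 0 0 0 0.149;0 0 0 0 0 0.149;0 0 0 0 0 0.149;0 0 0 0 0 0.149"

```text
time: 2.1
tool_pos: [0.5031, -0.0857, 0.2235]
ee_rot: [-3.141, -0.001, 2.027]
wrist_force: [0.4, 0.9, -0.0]
width: 0.0941
```

>>> step_arm:
  increments: "0 0 0 0 0 0.149;0 0 0 0 0 0.149;0 0 0 0 0 0.149;0 0 0 0 0 0.149;0 0 0 0 0 0.149"

```text
time: 2.6
tool_pos: [0.5031, -0.0856, 0.2236]
ee_rot: [-3.14, -0.0, 1.283]
wrist_force: [0.5, 0.1, 0.4]
width: 0.0943
```

>>> step_arm:
  increments: "0 0 0 0 0 0.149;0 0 0 0 0 0.149;0 0 0 0 0 0.149;0 0 0 0 0 0.149;0 0 0 0 0 0.149"

```text
time: 3.1
tool_pos: [0.503, -0.0856, 0.2236]
ee_rot: [-3.141, 0.001, 0.538]
wrist_force: [-0.3, 1.7, 0.9]
width: 0.0942
```

>>> step_arm:
  increments: "0 0 0 0 0 0.149;0 0 0 0 0 0.149;0 0 0 0 0 0"

```text
time: 3.4
tool_pos: [0.5031, -0.0856, 0.2237]
ee_rot: [-3.141, 0.001, 0.246]
wrist_force: [-0.5, -0.9, -0.7]
width: 0.094
```

>>> step_arm:
  increments: "0 0 4 0 0 0;0 0 4 0 0 0;0 0 4 0 0 0;0 0 3 0 0 0;0 0 1.5 0 0 0"

```text
time: 3.9
tool_pos: [0.5007, -0.0849, 0.0552]
ee_rot: [-3.138, 0.006, 0.25]
wrist_force: [-0.1, 0.3, 0.2]
width: 0.0939
```

>>> step_arm:
  increments: "0 0 1 0 0 0;0 0 0.6 0 0 0;0 0 0 0 0 0"

```text
time: 4.2
tool_pos: [0.5033, -0.0857, 0.043]
ee_rot: [-3.141, 0.0, 0.247]
wrist_force: [1.0, -0.2, 0.9]
width: 0.0942
```

Run:
```python
from h import *
s=snapshot("scene")[150:300,130:330,::-1]; cv2.imwrite('pics/c2.png',cv2.resize(s,None,fx=4,fy=4,interpolation=cv2.INTER_CUBIC))
o=get_obs();print(o["joint_positions"],o["tool_pos"],o["wrist_force"])
```

```text
[-2.79702262e-01  1.09825791e-01  1.71529364e+00  9.06115315e-05
  1.31544357e+00  1.04439456e+00] [ 0.50383631 -0.0857991   0.04385432] [-0.07309518  0.32363075  0.45203326]
```

View pics/c2.png

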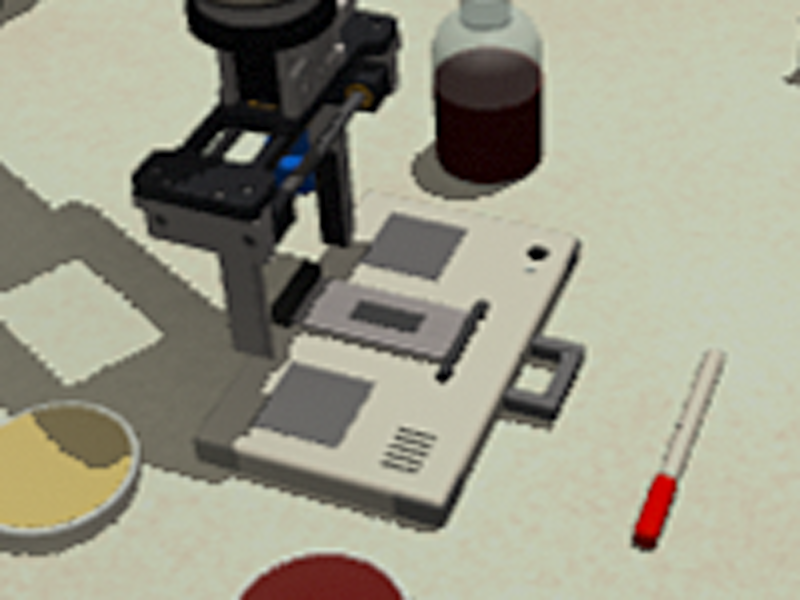

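>>> step_arm:
  increments: "0 0 0 0 0 0;0 0 0 0 0 0;0 0 0 0 0 0;0 0 0 0 0 0;0 0 0 0 0 0"
  claw: 1

```text
time: 4.75
tool_pos: [0.5034, -0.0857, 0.0435]
ee_rot: [3.141, -0.0, 0.246]
wrist_force: [-0.1, -0.6, 0.6]
width: 0.0574
```

>>> step_arm:
  increments: "0 0 0 0 0 0;0 0 0 0 0 0;0 0 0 0 0 0"

```text
time: 5.05
tool_pos: [0.5034, -0.0861, 0.0433]
ee_rot: [3.141, 0.0, 0.246]
wrist_force: [-0.0, -1.9, -0.3]
width: 0.0431
```

Run:
```python
import numpy as np
# TCP relative hinge in tablet frame (x, z up), tool coords x=tablet x, z=down at start. Rotating with leg.
r0=np.array([.5038-.6010,0]); p0=np.array([-100.,43.5-25])
rot=lambda t,p:np.array([p[0]*np.cos(t)+p[1]*np.sin(t),-p[0]*np.sin(t)+p[1]*np.cos(t)])
for d in (.05,.1):
    q=rot(d,p0)-p0; print(d,"tool shift cm x",q[0]/10,"z",-q[1]/10)
```

```text
0.05 tool shift cm x 0.10495885920109202 z -0.4974796744374711
0.1 tool shift cm x 0.23465016801637403 z -0.9890918722326294
```

>>> step_arm:
  increments: "0.235 0 -0.989 0 -0.1 0;0.235 0 -0.989 0 -0.1 0;0 0 0 0 0 0"

```text
time: 5.35
tool_pos: [0.51, -0.0837, 0.0625]
ee_rot: [-3.141, 0.202, 0.247]
wrist_force: [-0.8, -0.3, -0.4]
width: 0.0434
```

>>> step_arm:
  increments: "0.235 0 -0.989 0 -0.1 0;0.235 0 -0.989 0 -0.1 0;0.235 0 -0.989 0 -0.1 0;0 0 0 0 0 0"

```text
time: 5.75
tool_pos: [0.5233, -0.0798, 0.0874]
ee_rot: [-3.138, 0.506, 0.248]
wrist_force: [-3.9, 1.5, 4.0]
width: 0.0436
```

>>> step_arm:
  increments: "0.235 0 -0.989 0 -0.1 0;0.235 0 -0.989 0 -0.1 0;0 0 0 0 0 0;0 0 0 0 0 0"

```text
time: 6.15
tool_pos: [0.5367, -0.0765, 0.1032]
ee_rot: [-3.137, 0.701, 0.248]
wrist_force: [-2.9, 3.3, 3.2]
width: 0.0437
```

Run:
```python
from h import *
s=snapshot("scene")[150:300,130:330,::-1]; cv2.imwrite('pics/c3.png',cv2.resize(s,None,fx=4,fy=4,interpolation=cv2.INTER_CUBIC))
o=get_obs();print(o["joint_positions"],o["tool_pos"],o["ee_rot"],o["wrist_force"])
```

```text
[-0.11009557  0.61464536  1.08051197 -0.25988358  2.09912263  1.1584813 ] [ 0.53688161 -0.07649655  0.10342683] [-3.13763811  0.69869375  0.2483215 ] [-2.66384448  3.45086071  2.20068965]
```

View pics/c3.png

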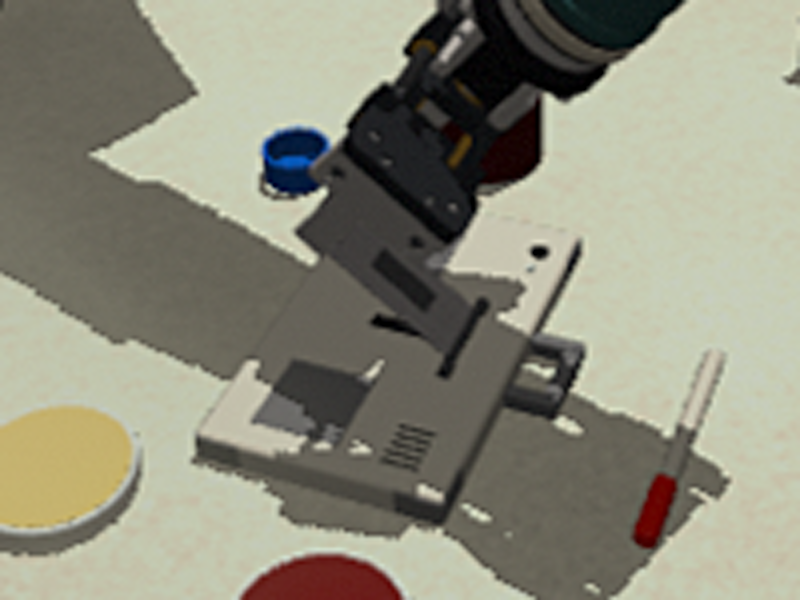

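>>> step_arm:
  increments: "0 0 0 0 0 0;0 0 0 0 0 0;0 0 0 0 0 0;0 0 0 0 0 0;0 0 0 0 0 0"
  claw: -1

```text
time: 6.7
tool_pos: [0.5378, -0.0772, 0.1032]
ee_rot: [3.141, 0.699, 0.246]
wrist_force: [-0.5, -0.2, 0.6]
width: 0.0798
```

>>> step_arm:
  increments: "0 0 -2 0 0 0;0 0 -3 0 0 0;0 0 -3 0 0 0;0 0 -2 0 0 0;0 0 0 0 0 0"

```text
time: 7.2
tool_pos: [0.6021, -0.0612, 0.1816]
ee_rot: [3.139, 0.694, 0.245]
wrist_force: [0.6, -0.9, 0.2]
width: 0.0941
```

>>> step_arm:
  increments: "0 0 0 0 0.14 0;0 0 0 0 0.14 0;0 0 0 0 0.14 0;0 0 0 0 0.14 0;0 0 0 0 0.14 0"

```text
time: 7.7
tool_pos: [0.5997, -0.0614, 0.1796]
ee_rot: [3.141, -0.006, 0.245]
wrist_force: [0.5, 0.5, -0.0]
width: 0.0937
```

>>> step_arm:
  increments: "2 0 0 0 0 0;2 0 0 0 0 0;0 0 0 0 0 0"

```text
time: 8.0
tool_pos: [0.6385, -0.0513, 0.1781]
ee_rot: [-3.14, 0.001, 0.246]
wrist_force: [-0.2, -0.2, -0.0]
width: 0.0943
```

Run:
```python
from h import *
s=snapshot("scene")[150:300,130:330,::-1]; cv2.imwrite('pics/c4.png',cv2.resize(s,None,fx=4,fy=4,interpolation=cv2.INTER_CUBIC))
o=get_obs();print(o["joint_positions"],o["tool_pos"],o["ee_rot"],o["wrist_force"])
```

```text
[-1.69130818e-01  3.02185098e-01  1.20975512e+00 -3.91637617e-05
  1.63209039e+00  1.15585217e+00] [ 0.63810088 -0.05155735  0.17829478] [-3.14064560e+00  2.24682243e-03  2.45812053e-01] [-0.99768151 -0.5872037   1.2803542 ]
```

View pics/c4.png

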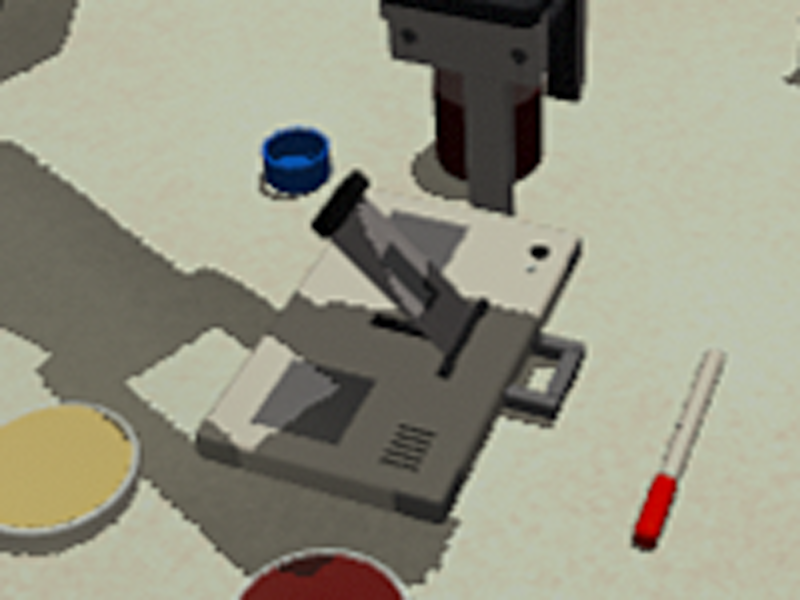

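>>> step_arm:
  increments: "1.35 0.1 2 0 0 0;0 0 4 0 0 0;0 0 4 0 0 0;0 0 3 0 0 0;0 0 0 0 0 0"

```text
time: 8.55
tool_pos: [0.6472, -0.0489, 0.0428]
ee_rot: [-3.136, 0.013, 0.246]
wrist_force: [0.2, -0.2, -0.8]
width: 0.0937
```

>>> step_arm:
  increments: "0 0 1.5 0 0 0;0 0 0.8 0 0 0;0 0 0.3 0 0 0;0 0 0 0 0 0;0 0 0 0 0 0"

```text
time: 9.05
tool_pos: [0.6531, -0.0494, 0.025]
ee_rot: [3.141, -0.002, 0.246]
wrist_force: [-0.2, 0.3, 0.4]
width: 0.0941
```

Run:
```python
from h import *
s=snapshot("scene")[150:300,180:380,::-1]; cv2.imwrite('pics/c5.png',cv2.resize(s,None,fx=4,fy=4,interpolation=cv2.INTER_CUBIC))
o=get_obs();print(o["joint_positions"],o["tool_pos"],o["ee_rot"],o["wrist_force"])
```

```text
[-1.62086579e-01  4.24599201e-01  1.36089939e+00  9.53935045e-05
  1.35401005e+00  1.16282618e+00] [ 0.65311543 -0.04941511  0.02502271] [ 3.14085138e+00 -1.94995072e-03  2.45863874e-01] [ 0.38089539  0.61933662 -0.42194371]
```

View pics/c5.png

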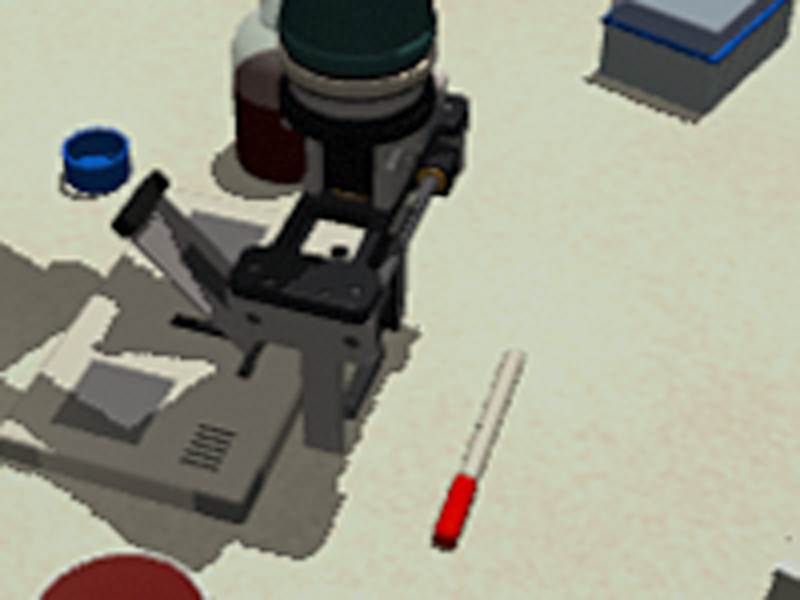

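>>> step_arm:
  increments: "-0.1 0 0.25 0 0 0;0 0 0 0 0 0;0 0 0 0 0 0"

```text
time: 9.4
tool_pos: [0.6514, -0.0496, 0.0213]
ee_rot: [-3.141, -0.0, 0.246]
wrist_force: [0.9, 0.0, 0.1]
width: 0.0936
```

>>> step_arm:
  increments: "0 0 0 0 0 0;0 0 0 0 0 0;0 0 0 0 0 0;0 0 0 0 0 0;0 0 0 0 0 0"
  claw: 1

```text
time: 9.9
tool_pos: [0.6514, -0.0496, 0.0213]
ee_rot: [-3.141, -0.0, 0.246]
wrist_force: [-0.8, 0.9, -0.8]
width: 0.0575
```

>>> step_arm:
  increments: "0 0 0 0 0 0;0 0 0 0 0 0;0 0 0 0 0 0"

```text
time: 10.2
tool_pos: [0.6514, -0.0492, 0.0213]
ee_rot: [-3.141, -0.0, 0.246]
wrist_force: [-0.1, 1.6, -0.2]
width: 0.0518
```

```bash
cat > plan.py <<'E'
import numpy as np
# tablet-plane (X forward, Z up, mm). pivot P = screen/bottom corner at origin; contact point C in tablet
xc=(.6521-.5642)*.970+(-.0494+.0712)*.2426; xc=xc*1000+70; zc=10.
def C(phi):
    c,s=np.cos(phi),np.sin(phi)
    if phi<=np.pi/2: return np.array([xc*c-zc*s, xc*s+zc*c])
    x,z=xc,zc-20; return np.array([-20+x*c-z*s, x*s+z*c])
def tcp(phi,a,off=12.5):   # tool dir = (sin a, -cos a)
    return C(phi)-off*np.array([np.sin(a),-np.cos(a)])
def rows(phis,als):
    out=[];prev=None
    for p,a in zip(phis,als):
        q=tcp(p,a)
        if prev is not None:
            q0,a0=prev; d=q-q0
            ex=np.array([np.cos(a0),np.sin(a0)]); ez=np.array([np.sin(a0),-np.cos(a0)])
            out.append((np.degrees(p),np.degrees(a),d@ex/10,d@ez/10,a-a0,*q))
        prev=(q,a)
    return out
if __name__=="__main__":
    print(xc)
    ph=np.radians(np.linspace(0,112,29)); al=np.interp(ph,np.radians([0,40,112]),np.radians([0,0,56]))
    for r in rows(ph,al): print("phi %5.1f al %5.1f | %6.2f 0 %6.2f 0 %5.3f 0 | rel X %6.1f Z %6.1f"%r)
E
python3 plan.py
```

```text
160.55167999999998
phi   4.0 al   0.0 |  -0.11 0  -1.12 0 0.000 0 | rel X  159.5 Z   33.7
phi   8.0 al   0.0 |  -0.19 0  -1.11 0 0.000 0 | rel X  157.6 Z   44.7
phi  12.0 al   0.0 |  -0.26 0  -1.09 0 0.000 0 | rel X  155.0 Z   55.7
phi  16.0 al   0.0 |  -0.34 0  -1.07 0 0.000 0 | rel X  151.6 Z   66.4
phi  20.0 al   0.0 |  -0.41 0  -1.04 0 0.000 0 | rel X  147.4 Z   76.8
phi  24.0 al   0.0 |  -0.48 0  -1.01 0 0.000 0 | rel X  142.6 Z   86.9
phi  28.0 al   0.0 |  -0.55 0  -0.98 0 0.000 0 | rel X  137.1 Z   96.7
phi  32.0 al   0.0 |  -0.62 0  -0.94 0 0.000 0 | rel X  130.9 Z  106.1
phi  36.0 al   0.0 |  -0.68 0  -0.89 0 0.000 0 | rel X  124.0 Z  115.0
phi  40.0 al   0.0 |  -0.74 0  -0.84 0 0.000 0 | rel X  116.6 Z  123.4
phi  44.0 al   3.1 |  -0.87 0  -0.78 0 0.054 0 | rel X  107.9 Z  131.2
phi  48.0 al   6.2 |  -0.88 0  -0.77 0 0.054 0 | rel X   98.6 Z  138.4
phi  52.0 al   9.3 |  -0.89 0  -0.76 0 0.054 0 | rel X   88.9 Z  145.0
phi  56.0 al  12.4 |  -0.91 0  -0.75 0 0.054 0 | rel X   78.8 Z  150.9
phi  60.0 al  15.6 |  -0.92 0  -0.73 0 0.054 0 | rel X   68.3 Z  156.1
phi  64.0 al  18
[... 206 characters left out ...]
 al  28.0 |  -0.96 0  -0.68 0 0.054 0 | rel X   23.3 Z  169.2
phi  80.0 al  31.1 |  -0.97 0  -0.67 0 0.054 0 | rel X   11.6 Z  170.6
phi  84.0 al  34.2 |  -0.98 0  -0.65 0 0.054 0 | rel X   -0.2 Z  171.1
phi  88.0 al  37.3 |  -0.99 0  -0.64 0 0.054 0 | rel X  -12.0 Z  170.7
phi  92.0 al  40.4 |  -0.96 0  -0.68 0 0.054 0 | rel X  -23.7 Z  170.3
phi  96.0 al  43.6 |  -0.93 0  -0.72 0 0.054 0 | rel X  -35.5 Z  169.8
phi 100.0 al  46.7 |  -0.94 0  -0.71 0 0.054 0 | rel X  -47.1 Z  168.4
phi 104.0 al  49.8 |  -0.95 0  -0.69 0 0.054 0 | rel X  -58.7 Z  166.3
phi 108.0 al  52.9 |  -0.96 0  -0.68 0 0.054 0 | rel X  -70.1 Z  163.3
phi 112.0 al  56.0 |  -0.97 0  -0.67 0 0.054 0 | rel X  -81.2 Z  159.6
```

>>> step_arm:
  increments: "-0.11 0 -1.12 0 0 0;-0.19 0 -1.11 0 0 0;-0.26 0 -1.09 0 0 0;-0.34 0 -1.07 0 0 0;-0.41 0 -1.04 0 0 0"

```text
time: 10.7
tool_pos: [0.6384, -0.053, 0.0767]
ee_rot: [3.141, -0.0, 0.246]
wrist_force: [-1.2, -0.4, -4.6]
width: 0.0518
```

>>> step_arm:
  increments: "-0.48 0 -1.01 0 0 0;-0.55 0 -0.98 0 0 0;-0.62 0 -0.94 0 0 0;-0.68 0 -0.89 0 0 0;-0.74 0 -0.84 0 0 0"

```text
time: 11.2
tool_pos: [0.6083, -0.0604, 0.123]
ee_rot: [3.142, -0.0, 0.246]
wrist_force: [-0.1, -0.3, -5.2]
width: 0.0519
```

Run:
```python
from h import *
s=snapshot("scene")[100:300,130:380,::-1]; cv2.imwrite('pics/c6.png',cv2.resize(s,None,fx=3,fy=3,interpolation=cv2.INTER_CUBIC))
o=get_obs();print(o["joint_positions"],o["tool_pos"],o["ee_rot"],o["wrist_force"],o["wrist_torque"])
```

```text
[-1.92190385e-01  2.59018675e-01  1.37092984e+00 -4.93404511e-04
  1.51005080e+00  1.13309158e+00] [ 0.60808099 -0.06083266  0.12471672] [ 3.14047120e+00 -1.23434548e-03  2.45544619e-01] [-1.11271979 -1.9915811  -3.76206902] [-0.00462378  0.06074206  0.01966237]
```

View pics/c6.png

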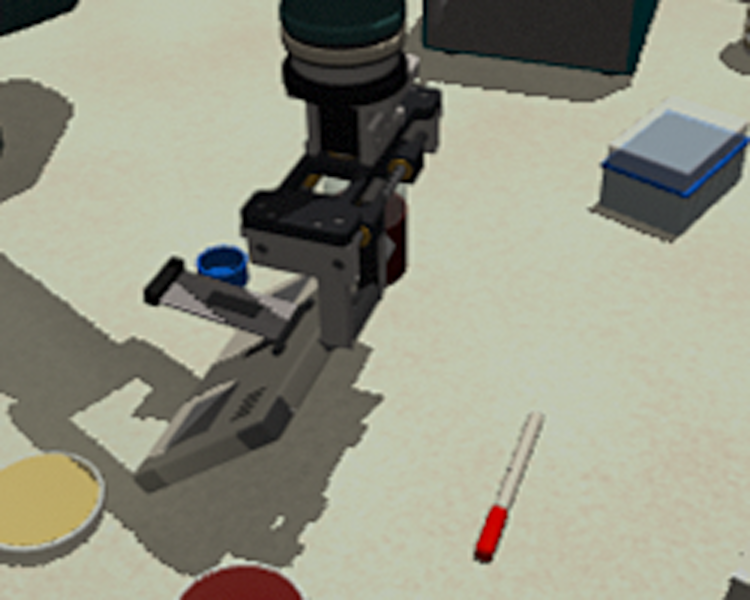

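>>> step_arm:
  increments: "-0.87 0 -0.78 0 0.054 0;-0.88 0 -0.77 0 0.054 0;-0.89 0 -0.76 0 0.054 0;-0.91 0 -0.75 0 0.054 0;-0.92 0 -0.73 0 0.054 0"

```text
time: 11.75
tool_pos: [0.5618, -0.0722, 0.1559]
ee_rot: [3.14, -0.273, 0.246]
wrist_force: [1.1, 0.2, -4.5]
width: 0.0516
```

>>> step_arm:
  increments: "-0.93 0 -0.72 0 0.054 0;-0.94 0 -0.71 0 0.054 0;-0.95 0 -0.69 0 0.054 0;-0.96 0 -0.68 0 0.054 0;0 0 0 0 0 0"

```text
time: 12.25
tool_pos: [0.516, -0.0834, 0.1675]
ee_rot: [3.141, -0.485, 0.244]
wrist_force: [-0.6, -0.8, -5.0]
width: 0.0514
```

Run:
```python
from h import *
s=snapshot("scene")[100:300,130:380,::-1]; cv2.imwrite('pics/c7.png',cv2.resize(s,None,fx=3,fy=3,interpolation=cv2.INTER_CUBIC))
o=get_obs();print(o["joint_positions"],o["tool_pos"],o["ee_rot"],o["wrist_force"],o["wrist_torque"])
d=o["tool_pos"]-np.array([.5642,-.0712,0]); print("rel pivot X,Z,lat mm",(d[0]*.970+d[1]*.2426)*1000+70,d[2]*1000,(-d[0]*.2426+d[1]*.97)*1000)
```

```text
[-0.46469434 -0.25171766  1.87352545  0.33650112  1.16164727  0.78299729] [ 0.51683344 -0.08333159  0.16766863] [ 3.14153632 -0.48395178  0.24442689] [ 0.33007435 -0.39384018 -5.85008185] [-0.1562878   0.66475705  0.02704259]
rel pivot X,Z,lat mm 21.111314954221925 167.66863386506674 -0.2765165997107265
```

View pics/c7.png

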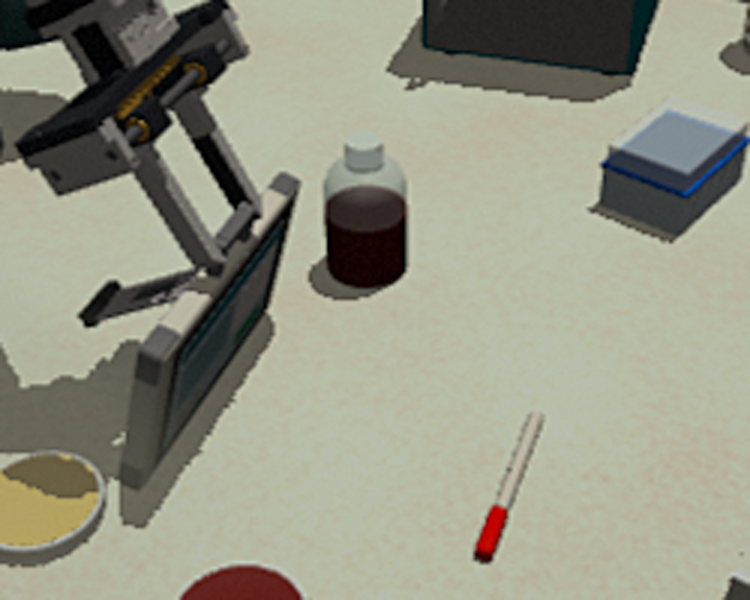

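```bash
cat >> h.py <<'E'
def TW(p,phi,P=(0,0)):  # tablet pt (m) -> world with turn phi(deg) about screen/bottom corner (or back corner past 90), shift P
    f=np.radians(phi);c,s=np.cos(f),np.sin(f); x=p[0]+.07;z=p[2];X0=0
    if phi>90: z-=.02;X0=-.02
    X=X0+x*c-z*s-.07+P[0]; Z=x*s+z*c+P[1]
    return np.array([.5642+X*.97-p[1]*.2426,-.0712+X*.2426+p[1]*.97,Z])
E
python3 - <<'E'
from h import *
for phi,P in [(76,(0,0)),(70,(0,0)),(76,(0,.005)),(80,(0,.005))]:
    print(phi,P,[np.round((w2px("scene",TW(p,phi,P))-[130,100])*3).astype(int).tolist() for p in [(-.07,-.11,0),(-.07,-.11,.02),(.07,-.11,0),(.07,-.11,.02),(.07,.11,0),(.07,.11,.02)]])
i=cv2.imread('pics/c7.png')[300:550,60:310]; cv2.imwrite('pics/c7b.png',cv2.resize(i,(600,600),interpolation=cv2.INTER_CUBIC))
E
```

```text
76 (0, 0) [[148, 496], [122, 485], [167, 360], [139, 347], [305, 178], [282, 168]]
70 (0, 0) [[148, 496], [123, 483], [188, 370], [160, 355], [323, 186], [299, 174]]
76 (0, 0.005) [[147, 492], [121, 480], [166, 354], [138, 341], [305, 173], [281, 163]]
80 (0, 0.005) [[147, 492], [121, 481], [152, 348], [124, 337], [293, 168], [269, 160]]
```

View pics/c7b.png

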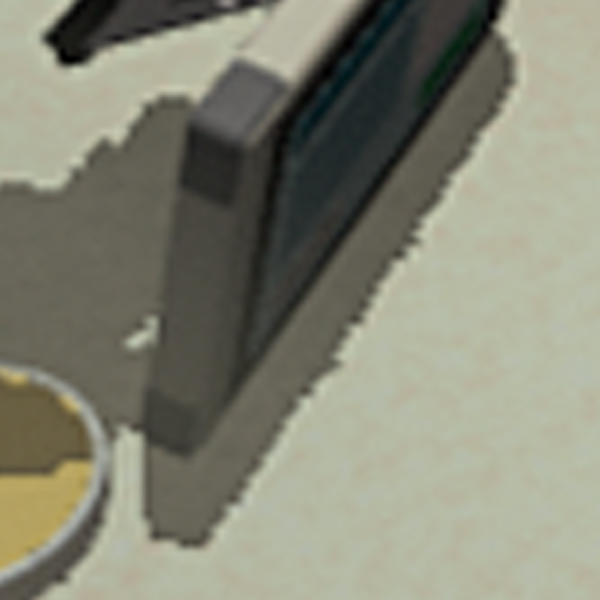

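>>> step_arm:
  increments: "-0.05 0 0.1 0 0 0;0 0 0 0 0 0;0 0 0 0 0 0"

```text
time: 12.6
tool_pos: [0.5189, -0.0828, 0.167]
ee_rot: [3.142, -0.485, 0.247]
wrist_force: [0.6, -0.5, -4.4]
width: 0.0516
```

>>> step_arm:
  increments: "-0.05 0 0.1 0 0 0;0 0 0 0 0 0;0 0 0 0 0 0"

```text
time: 12.9
tool_pos: [0.5192, -0.0828, 0.1669]
ee_rot: [3.141, -0.488, 0.246]
wrist_force: [-0.6, -0.2, -0.2]
width: 0.0514
```

>>> step_arm:
  increments: "-0.05 0 0.1 0 0 0;0 0 0 0 0 0;0 0 0 0 0 0"

```text
time: 13.2
tool_pos: [0.5195, -0.0828, 0.1667]
ee_rot: [3.141, -0.49, 0.246]
wrist_force: [-0.1, 2.9, 4.3]
width: 0.0517
```

>>> step_arm:
  increments: "-0.97 0 -0.67 0 0.054 0;-0.98 0 -0.65 0 0.054 0;-0.99 0 -0.64 0 0.054 0;-0.96 0 -0.68 0 0.054 0;0 0 0 0 0 0"

```text
time: 13.7
tool_pos: [0.4728, -0.0949, 0.1679]
ee_rot: [3.14, -0.707, 0.244]
wrist_force: [0.0, 3.9, 3.6]
width: 0.0516
```

>>> step_arm:
  increments: "-0.93 0 -0.72 0 0.054 0;-0.94 0 -0.71 0 0.054 0;-0.95 0 -0.69 0 0.054 0;0 0 0 0 0 0"

```text
time: 14.1
tool_pos: [0.4389, -0.1039, 0.164]
ee_rot: [3.14, -0.869, 0.244]
wrist_force: [-1.4, 3.2, 6.5]
width: 0.0516
```

Run:
```python
from h import *
s=snapshot("scene")[100:300,130:330,::-1]; cv2.imwrite('pics/c8.png',cv2.resize(s,None,fx=3,fy=3,interpolation=cv2.INTER_CUBIC))
o=get_obs();print(o["joint_positions"],o["tool_pos"],o["ee_rot"],o["wrist_force"],o["wrist_torque"])
d=o["tool_pos"]-np.array([.5642,-.0712,0]); print("rel pivot X,Z,lat mm",(d[0]*.970+d[1]*.2426)*1000+70,d[2]*1000,(-d[0]*.2426+d[1]*.97)*1000)
for phi in (104,112):
    print(phi,[np.round((w2px("scene",TW(p,phi))-[130,100])*3).astype(int).tolist() for p in [(-.07,-.11,0),(-.07,-.11,.02),(.07,-.11,0),(.07,-.11,.02),(.07,.11,0),(.07,.11,.02),(-.0317,0,.0988)]])
```

```text
[-0.93003073 -0.55979292  2.23948933  0.85563332  1.19760214  0.17802833] [ 0.43905662 -0.10384309  0.16407394] [ 3.13943911 -0.86765869  0.24499326] [-1.22084152  2.92203143  4.85504856] [ 0.35757902 -0.31038856  0.36087687]
rel pivot X,Z,lat mm -59.308293961473595 164.073941141128 -1.3040157901257863
104 [[146, 491], [123, 489], [71, 331], [46, 330], [224, 158], [202, 159], [94, 347]]
112 [[145, 489], [123, 489], [45, 329], [23, 332], [201, 157], [181, 161], [95, 358]]
```

View pics/c8.png

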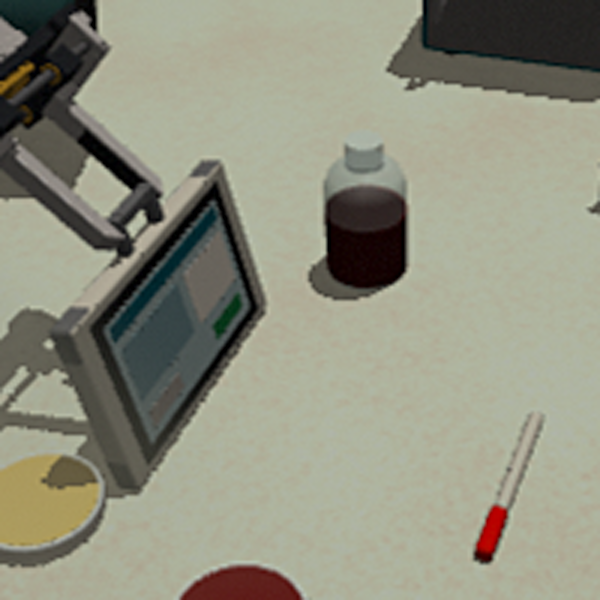

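>>> step_arm:
  increments: "-0.96 0 -0.68 0 0.054 0;0 0 0 0 0 0;0 0 0 0 0 0"

```text
time: 14.45
tool_pos: [0.4284, -0.1069, 0.1616]
ee_rot: [3.136, -0.921, 0.249]
wrist_force: [-1.5, 1.3, 6.6]
width: 0.0519
```

>>> step_arm:
  increments: "-0.6 0 -0.42 0 0.034 0;0 0 0 0 0 0;0 0 0 0 0 0"

```text
time: 14.75
tool_pos: [0.4219, -0.1087, 0.1598]
ee_rot: [3.135, -0.956, 0.25]
wrist_force: [-2.8, 0.0, 7.5]
width: 0.0515
```

Run:
```python
from h import *
o=get_obs();print(o["joint_positions"],o["tool_pos"],o["ee_rot"],o["wrist_force"],o["wrist_torque"])
d=o["tool_pos"]-np.array([.5642,-.0712,0]); X=(d[0]*.970+d[1]*.2426)*1000+70;Z=d[2]*1000; print("rel pivot X,Z",X,Z)
a=-o["ee_rot"][1]; C=np.array([X+11.3*np.sin(a),Z-11.3*np.cos(a)]);
print("phi est",np.degrees(np.arctan2(C[1],C[0]+20)-np.arctan2(-10,160.5)),np.hypot(C[0]+20,C[1]),np.hypot(160.5,10))
```

```text
[-1.07276979 -0.59340439  2.31261583  0.97105154  1.2764459   0.02031703] [ 0.42192118 -0.1087044   0.15983299] [ 3.13492037 -0.95558535  0.24985945] [-2.77128372  0.04923458  7.50283143] [ 0.06381722 -0.63499344  0.30734276]
rel pivot X,Z -77.10901935691078 159.8329919958054
phi est 110.90938539508336 160.6143388061673 160.8112247326038
```

>>> step_arm:
  increments: "-0.25 0 -0.16 0 0.018 0;0 0 0 0 0 0;0 0 0 0 0 0"

```text
time: 15.05
tool_pos: [0.4194, -0.1093, 0.159]
ee_rot: [3.134, -0.974, 0.251]
wrist_force: [-1.6, 2.2, 6.9]
width: 0.0514
```

>>> step_arm:
  increments: "-0.2 0 -0.13 0 0 0;0 0 0 0 0 0;0 0 0 0 0 0"

```text
time: 15.35
tool_pos: [0.4175, -0.1098, 0.1584]
ee_rot: [3.135, -0.975, 0.251]
wrist_force: [-2.1, 0.1, 8.6]
width: 0.0516
```

Run:
```python
from h import *
s=snapshot("scene")[140:290,110:310,::-1]; cv2.imwrite('pics/c9.png',cv2.resize(s,None,fx=4,fy=4,interpolation=cv2.INTER_CUBIC))
t=snapshot("top")[140:290,205:405,::-1]; cv2.imwrite('pics/t9.png',cv2.resize(t,None,fx=4,fy=4,interpolation=cv2.INTER_CUBIC))
o=get_obs();print(o["joint_positions"],o["tool_pos"],o["ee_rot"],o["wrist_force"],o["wrist_torque"])
d=o["tool_pos"]-np.array([.5642,-.0712,0]); X=(d[0]*.970+d[1]*.2426)*1000+70;Z=d[2]*1000; print("rel pivot X,Z",X,Z)
a=-o["ee_rot"][1]; C=np.array([X+11.3*np.sin(a),Z-11.3*np.cos(a)]);
print("phi est",np.degrees(np.arctan2(C[1],C[0]+20)-np.arctan2(-10,160.5)),np.hypot(C[0]+20,C[1]))
for phi in (110,112,114):
    print(phi,[np.round((w2px("scene",TW(p,phi))-[110,140])*4).astype(int).tolist() for p in [(-.07,-.11,0),(.07,-.11,0),(.07,-.11,.02),(.07,.11,0)]],[np.round((w2px("top",TW(p,phi))-[205,140])*4).astype(int).tolist() for p in [(-.07,-.11,0),(.07,-.11,0),(.07,-.11,.02),(.07,.11,0),(-.0295,0,.0988)]])
```

```text
[-1.10778441 -0.59835312  2.32875182  0.99382375  1.29921721 -0.01531935] [ 0.41751526 -0.10977883  0.15843288] [ 3.13438767 -0.97464217  0.25080054] [-1.77947161  1.22250087  8.31061105] [ 0.18637035 -0.88952352  0.1384999 ]
rel pivot X,Z -81.64342756422039 158.43288008008616
phi est 112.5397739880984 160.82718815558195
110 [[273, 492], [149, 279], [118, 281], [356, 49]] [[643, 303], [736, 387], [742, 424], [302, 499], [506, 537]]
112 [[273, 491], [141, 278], [111, 282], [349, 49]] [[643, 303], [738, 396], [744, 433], [305, 509], [505, 537]]
114 [[272, 490], [133, 278], [104, 283], [342, 50]] [[644, 304], [740, 406], [745, 441], [307, 518], [505, 537]]
```

View pics/c9.png

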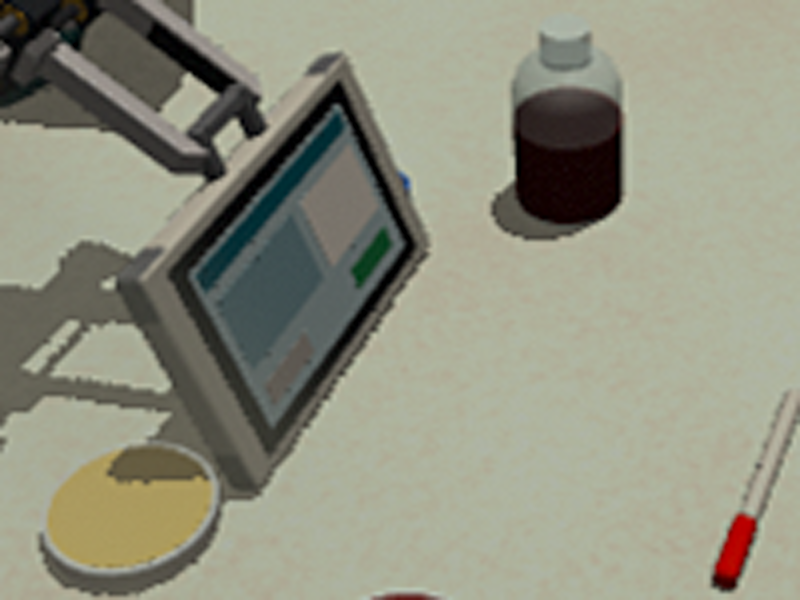

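>>> step_arm:
  increments: "-0.16 0 -0.11 0 0 0;0 0 0 0 0 0;0 0 0 0 0 0"

```text
time: 15.75
tool_pos: [0.4158, -0.1102, 0.1578]
ee_rot: [3.135, -0.975, 0.25]
wrist_force: [-1.9, 1.1, 7.9]
width: 0.0515
```

```bash
cat > st.py <<'E'
from h import *
o=get_obs();print(o["tool_pos"],o["ee_rot"],o["wrist_force"],o["wrist_torque"])
d=o["tool_pos"]-np.array([.5642,-.0712,0]); X=(d[0]*.970+d[1]*.2426)*1000+70;Z=d[2]*1000; print("rel pivot X,Z",X,Z)
a=-o["ee_rot"][1]; C=np.array([X+11.3*np.sin(a),Z-11.3*np.cos(a)]);
print("phi est",np.degrees(np.arctan2(C[1],C[0]+20)-np.arctan2(-10,160.5)),np.hypot(C[0]+20,C[1]))
E
python3 st.py
```

```text
[ 0.41577801 -0.11019713  0.15781369] [ 3.13497686 -0.97488562  0.25022509] [-1.86608485  1.0645179   7.91146257] [ 0.35577054 -0.99372715  0.15381103]
rel pivot X,Z -83.43003605118861 157.8136863910579
phi est 113.21260305292898 160.83529232910033
```

>>> step_arm:
  increments: "-0.16 0 -0.11 0 0 0;0 0 0 0 0 0;0 0 0 0 0 0"

```text
time: 16.05
tool_pos: [0.414, -0.1106, 0.1571]
ee_rot: [3.135, -0.975, 0.25]
wrist_force: [-1.9, 1.0, 8.7]
width: 0.0517
```

```bash
python3 st.py
```

```text
[ 0.41401044 -0.11064256  0.15712103] [ 3.13508869 -0.97489059  0.2501228 ] [-1.9377985   0.97067072  8.71910876] [ 0.38809932 -0.86095553  0.16604934]
rel pivot X,Z -85.25263841760591 157.12103421298724
phi est 113.90716853732478 160.8076297246315
```

>>> step_arm:
  increments: "-0.2 0 -0.14 0 0 0;0 0 0 0 0 0;0 0 0 0 0 0"

```text
time: 16.35
tool_pos: [0.4117, -0.1112, 0.1562]
ee_rot: [3.135, -0.975, 0.25]
wrist_force: [-1.6, 0.4, 8.4]
width: 0.0514
```

```bash
python3 st.py
```

```text
[ 0.41174488 -0.11118633  0.15620562] [ 3.13506293 -0.97473821  0.25022136] [-1.64713096  0.38051415  8.41928874] [ 0.3555882  -0.88492879  0.15440117]
rel pivot X,Z -87.58214900752793 156.2056176640951
phi est 114.79949363456329 160.77759067272063
```

>>> step_arm:
  increments: "-0.2 0 -0.14 0 0 0;0 0 0 0 0 0;0 0 0 0 0 0"

```text
time: 16.65
tool_pos: [0.4095, -0.1117, 0.1553]
ee_rot: [3.135, -0.975, 0.25]
wrist_force: [-2.6, -0.2, 9.9]
width: 0.052
```

```bash
python3 st.py
python3 - <<'E'
from h import *
# where is the front-bottom screen edge now: green-screen features? report dark bezel corners by polygon fit
s=snapshot("scene"); g=cv2.cvtColor(s,cv2.COLOR_RGB2GRAY); cv2.imwrite('pics/s10.png',s[:,:,::-1])
m=((g<55)).astype(np.uint8); m[:150]=0;m[270:]=0;m[:,:140]=0;m[:,225:]=0
cs,_=cv2.findContours(m,cv2.RETR_EXTERNAL,cv2.CHAIN_APPROX_NONE); c=max(cs,key=cv2.contourArea)
h=cv2.convexHull(c); print("area",cv2.contourArea(h),cv2.approxPolyDP(h,4,True).reshape(-1,2).tolist())
E
```

```text
[ 0.40951095 -0.11174423  0.1552732 ] [ 3.13522699 -0.97465723  0.25004918] [-2.62033876 -0.22444927  9.86992611] [ 0.37339892 -0.87705876  0.16701451]
rel pivot X,Z -89.88440588076247 155.27319756612712
phi est 115.68498114091145 160.76098996906805
area 2955.0 [[192, 160], [213, 201], [176, 251], [149, 208]]
```

```bash
cat > fit.py <<'E'
from h import *
from scipy.optimize import least_squares
def quad(img,x0,y0,f):
    g=cv2.cvtColor(img,cv2.COLOR_BGR2GRAY); m=(g<60).astype(np.uint8)
    m[:, :int((142-x0)*f)]=0; m[:,int((226-x0)*f):]=0; m[:int((152-y0)*f)]=0; m[int((268-y0)*f):]=0
    # tool/handle dark blobs: keep the largest component
    n,l,s,_=cv2.connectedComponentsWithStats(m); k=1+np.argmax(s[1:,4])
    c=cv2.findContours((l==k).astype(np.uint8),cv2.RETR_EXTERNAL,cv2.CHAIN_APPROX_NONE)[0][0][:,0]
    h=cv2.convexHull(c); a=cv2.approxPolyDP(h,4*f/2,True).reshape(-1,2).astype(float)
    if len(a)!=4: print("poly",len(a))
    # refine: line fit per side
    L=[]
    for i in range(4):
        p,q=a[i],a[(i+1)%4]; d=(q-p)/np.linalg.norm(q-p); n=np.array([-d[1],d[0]]); t=(c-p)@d
        w=c[(abs((c-p)@n)<f)&(t>.12*np.linalg.norm(q-p))&(t<.88*np.linalg.norm(q-p))]
        v=cv2.fitLine(w.astype(np.float32),cv2.DIST_HUBER,0,.01,.01).ravel(); L.append(np.cross([v[2],v[3],1],[v[2]+v[0],v[3]+v[1],1]))
    P=np.array([np.cross(L[i-1],L[i]) for i in range(4)]); P=P[:,:2]/P[:,2:]
    P=(P+.5)/f-.5+[x0,y0]
    out=sorted(P.tolist(),key=lambda p:p[1]); top=sorted(P.tolist())  # order TLeft.. by names
    tp=min(P.tolist(),key=lambda p:p[1]); bm=max(P.tolist(),key=lambda p:p[1]); lf=min(P.tolist()); rt=max(P.tolist())
    return np.array([tp,rt,bm,lf])  # (+x,+y),( -x,+y),(-x,-y),(+x,-y)
def fit(P,ins=None):
    def w(p,v):
        X,yl,yaw,phi,m=v[:5]; sx,sy=p
        pt=TW((sx*(.07-m),sy*(.11-m),0),phi,(X,0)); c=TW((-.07,0,0),phi,(0,0)); 
        Rz=R.from_euler('z',yaw).as_matrix(); c[2]=0
        return c+Rz@(pt-c)+[-.2426*yl,.97*yl,0]
    def res(v): return np.concatenate([w2px("scene",w(s,v))-p for s,p in zip([(1,1),(-1,1),(-1,-1),(1,-1)],P)])
    r=least_squares(res,[0,0,0,112,.012],x_scale=[.01,.01,.1,5,.005]); return r.x,np.abs(r.fun).max()
if __name__=="__main__":
    for n,x0,y0,f in [("c9",110,140,4),("c8",130,100,3)]:
        P=quad(cv2.imread(f"pics/{n}.png"),x0,y0,f); print(n,np.round(P,1).tolist(),*[np.round(v,4) for v in fit(P)])
    i=cv2.resize(snapshot("scene")[140:290,110:310,::-1],None,fx=4,fy=4,interpolation=cv2.INTER_CUBIC)
    P=quad(i,110,140,4); print("now",np.round(P,1).tolist(),*[np.round(v,4) for v in fit(P)])
E
python3 fit.py
```

```text
c9 [[194.4, 159.3], [213.8, 201.6], [177.0, 253.0], [151.4, 207.8]] [-7.600000e-03  1.300000e-03  1.690000e-02  1.102876e+02  1.290000e-02] 3.1062
c8 [[201.7, 159.6], [215.8, 202.8], [179.2, 254.1], [159.3, 208.9]] [-4.500000e-03  1.200000e-03  1.400000e-02  1.034804e+02  1.290000e-02] 3.3076
now [[191.8, 159.5], [213.5, 201.2], [176.6, 252.5], [148.7, 207.4]] [-7.700000e-03  1.500000e-03  1.620000e-02  1.132958e+02  1.300000e-02] 3.0814
```

```bash
cat > fit2.py <<'E'
from fit import *
S=[(1,1),(-1,1),(-1,-1),(1,-1)]
def joint(Ps):
    # shared: inset top, bottom, side ; camera shift du,dv ; per image X,phi ; common y-shift,yaw
    def res(v):
        t,b,s,yl,yaw=v[:5]; out=[]
        for i,P in enumerate(Ps):
            X,phi=v[5+2*i:7+2*i]; c=TW((-.07,0,0),phi); c[2]=0
            Rz=R.from_euler('z',yaw).as_matrix()
            for (sx,sy),p in zip(S,P):
                pt=TW((.07-t if sx>0 else -.07+b,sy*(.11-s),0),phi,(X,0))
                out.append(w2px("scene",c+Rz@(pt-c)+[-.2426*yl,.97*yl,0])-p)
        return np.concatenate(out)
    v0=[.012,.012,.012,0,0]+[0,110]*len(Ps)
    r=least_squares(res,v0,x_scale=[.01]*3+[.01,.1]+[.01,5]*len(Ps)); return r.x,np.abs(r.fun).max()
Ps=[quad(cv2.imread("pics/c8.png"),130,100,3),quad(cv2.imread("pics/c9.png"),110,140,4)]
i=cv2.resize(snapshot("scene")[140:290,110:310,::-1],None,fx=4,fy=4,interpolation=cv2.INTER_CUBIC)
cv2.imwrite('pics/last.png',i); Ps.append(quad(i,110,140,4))
v,e=joint(Ps); print(np.round(v[:5],4),e); print(np.round(v[5:].reshape(-1,2),4))
E
python3 fit2.py; python3 st.py|tail -1
```

```text
[ 0.0038  0.017   0.0191 -0.0076  0.0007] 0.45669211610876914
[[ 5.000000e-04  1.023597e+02]
 [-1.800000e-03  1.091589e+02]
 [-1.600000e-03  1.120918e+02]]
phi est 115.67563934808561 160.78363066720405
```

>>> step_arm:
  increments: "-0.16 0 -0.11 0 0 0;0 0 0 0 0 0;0 0 0 0 0 0"

```text
time: 17.1
tool_pos: [0.4083, -0.1121, 0.155]
ee_rot: [3.136, -0.977, 0.249]
wrist_force: [5.3, 1.6, 7.0]
width: 0.0517
```

```bash
python3 st.py; python3 fit2.py | tail -1
```

```text
[ 0.40825427 -0.11206045  0.15503184] [ 3.13573579 -0.97675773  0.24928045] [5.28211473 1.58750798 7.01387754] [ 0.38445757 -1.35815194  0.02772987]
rel pivot X,Z -91.18010211846968 155.03184198677738
phi est 116.13735249920983 161.04350284217134
 [-4.900000e-03  1.123406e+02]]
```

>>> step_arm:
  increments: "-0.16 0 -0.11 0 0 0;0 0 0 0 0 0;0 0 0 0 0 0"

```text
time: 17.45
tool_pos: [0.4068, -0.1125, 0.1551]
ee_rot: [3.135, -0.978, 0.25]
wrist_force: [5.2, 2.1, 8.6]
width: 0.0515
```

```bash
python3 st.py; python3 fit2.py | tail -1
```

```text
[ 0.4068458  -0.11246825  0.15513305] [ 3.13526264 -0.97836789  0.24993526] [5.15757247 2.11420955 8.60181955] [ 0.52576903 -1.6388736   0.0438936 ]
rel pivot X,Z -92.64525422744572 155.13305412320454
phi est 116.5975544478639 161.71459725405677
 [-1.840000e-02  1.129830e+02]]
```

>>> step_arm:
  increments: "0.2 0 0.15 0 0 0;0 0 0 0 0 0;0 0 0 0 0 0"

```text
time: 17.8
tool_pos: [0.4086, -0.112, 0.1549]
ee_rot: [3.135, -0.976, 0.25]
wrist_force: [1.4, 1.9, 8.2]
width: 0.0512
```

```bash
python3 st.py
python3 - <<'E'
from fit import *
i=cv2.resize(snapshot("scene")[140:290,110:310,::-1],None,fx=4,fy=4,interpolation=cv2.INTER_CUBIC)
P=quad(i,110,140,4); print(np.round(P,1).tolist())
sh=np.array([.0038,.017,.0191,-.0076,.0007]); t,b,s,yl,yaw=sh
def res(v):
    out=[]
    for (sx,sy),p in zip([(1,1),(-1,1),(-1,-1),(1,-1)],P):
        pt=TW((.07-t if sx>0 else -.07+b,sy*(.11-s),0),v[1],(v[0],v[2])); out.append(w2px("scene",pt+[-.2426*yl,.97*yl,0])-p)
    return np.concatenate(out)
r=least_squares(res,[0,112,0],x_scale=[.01,5,.01]); print(r.x,abs(r.fun).max())
E
```

```text
[ 0.40861456 -0.11198899  0.15493036] [ 3.1351817  -0.97562334  0.24997893] [1.41264699 1.94923906 8.24453027] [ 0.38741904 -1.06622547  0.0154434 ]
rel pivot X,Z -90.81328292313896 154.9303610471901
phi est 116.03435684350805 160.80220441643013
[[191.5, 159.4], [213.3, 201.2], [176.5, 252.6], [148.4, 207.4]]
[-1.70378265e-03  1.12293744e+02  3.66007093e-05] 0.136150040696549
```

>>> step_arm:
  increments: "0 0 0 0 0 0;0 0 0 0 0 0;0 0 0 0 0 0;0 0 0 0 0 0;0 0 0 0 0 0"

```text
time: 18.35
tool_pos: [0.4086, -0.112, 0.1549]
ee_rot: [3.135, -0.976, 0.25]
wrist_force: [2.0, 1.4, 6.9]
width: 0.0515
```

```bash
python3 - <<'E'
from h import *
a=cv2.imread('pics/scene0.png');b=snapshot("scene")[:,:,::-1]
for n,(x,y,w,h) in dict(marker=(285,233,30,55),red=(183,286,54,44),yellow_left=(118,250,25,36),bottle=(246,145,24,50),box=(328,135,55,42)).items():
    A,B=a[y:y+h,x:x+w].astype(float),b[y:y+h,x:x+w].astype(float); print(n,np.abs(A-B).mean())
E
python3 st.py
```

```text
marker 10.192525252525252
red 6.861672278338945
yellow_left 9.51
bottle 6.406666666666666
box 7.665800865800866
[ 0.40859757 -0.111985    0.15492368] [ 3.13540399 -0.97574625  0.24972199] [1.8924277  0.82935122 7.74928965] [ 0.32915558 -1.07959347 -0.00125757]
rel pivot X,Z -90.82879228031067 154.92367926242812
phi est 116.0399603826487 160.80272336727563
```

```bash
python3 -c "
from bench import *
print(close_job())"
```

```text
the job is handed in; nothing more can be done
None
```

I flipped the kickstand open past centre. I then pinched the handle and pivoted the tablet about its bottom edge until it leaned on its kickstand. The job is handed in at about 18.5 s, with the handle still held.

**Last checks**
- **Lean:** a camera fit of the screen gave 112.3° with the bottom edge at bench height, within 0.2 px. It put the bottom edge about 1.7 mm from where it started.
- **Disagreement:** the arm's own position gave 116°, about 3.7° more. I trusted the camera, because the target is 112° and the foot touched down there.
- **Kickstand foot:** I did not see it on the bench, because I had used up the pictures. I inferred contact from the force: the forward force jumped from −2.6 to +5.3 N as it touched. I pushed about 2 mm too far and backed off to a steady light push of about 2 N back and 8 N down.
- **Kickstand angle:** I did not measure it after it snapped open. The picture showed it clearly open before I lifted.
- **Bystanders:** the two dishes, bottle, marker and tip box looked unmoved in the last views. Their image differences were about 6 to 8 grey levels, with 9.5 on the pale dish and 10 on the marker. I took those two as noise, since the marker's position matched by eye. The bottle cap was not compared.

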